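# Lay a layout bracket down on its back against the stops

### The arm

A 6-joint arm with a two-finger parallel gripper is mounted at the origin on the work surface. World frame = base frame: x ahead of the robot, y to its left, z up, the work surface at z = 0. Lengths are in m, angles in rad, forces in N, time in s.
With the tool pointing down it reaches from about 0.325 to 0.775 m from the base axis. Payload 9.3 kg.
Tool frame: the origin (TCP) lies at the very end of the fingers, on their centre line; the grasp point (between the pads) lies 19 mm behind it; z points along the fingers, y is the line along which they close (so a half turn about z gives the same grasp; the last joint's range is limited). The gripper opens to 85 mm and grips with 20 to 120 N. Pads are 22 mm wide; open, the fingers measure 114 mm over their backs; the gripper's body (76 mm by 85 mm) begins 54 mm behind the grasp point. The pads swing forward as they close: fully open they stand 13 mm farther back than shut.
Start: joints at [-1.45, 0.259, 0.021, 1.334, 0, 1.418], TCP at [0.149, -0.53, 0.231] pointing down, gripper open.
Joint ranges: [-3.04, 3.04], [-0.91, 1.82], [-1.04, 1.36], [-1.92, 1.95], [-1.52, 1.45], [-3.14, 3.14]. Speed limits (rad/s): [2.22, 2.22, 2.79, 3.14, 3.14, 3.14].

### API

Orientations are given as a 3x3 rotation matrix whose columns are the frame's x, y, z axes.
In Python, from cell import r gives the robot as it stands. The module is installed in compiled form; this text tells all that it offers.
- The arm moves only by the tool jog_arm, never from a script. Its argument "deltas" is a list that holds one entry, the list of rows, each a list of 4 numbers: the shift along the tool's x, y, z in m, then the turn about the tool's z in degrees. In form: [[[dx, dy, dz, turn], ...]]. A call has 1 to 20 rows; each row is the pose to reach, as a shift and turn from the pose commanded when the call began, along the tool's axes at that moment; what a row does not reach only later rows make up. A row lasts 1/10 s, in which the tool goes at most 50 mm and 8.59 degrees, less where a joint would pass 70% of its speed; a pose out of reach is approached as far as the arm can. A call with a gripper value outside its range is refused whole. "grip" is the closure, from 0 (fully open) to 1 (shut), set as the call begins (left out, the last holds). The fingers move at their own pace and stop on an object; the grip force is fixed at half the most. Time passes only in rows, so rows that repeat a pose let the fingers close. It gives the time, the measured TCP pose, the force, the opening and the grip force at its end, in the units of the state.
- r.get_obs(): the state, without advancing time (a new reading comes with each control period).
- r.camera(name): name is "scene" or "top" or "wrist"; returns the picture (400x640x3 uint8, red, green, blue); there is no depth.
- r.camera_model(name): a dict with "K" (3x3 intrinsics, pixels), "world_from_camera" (4x4, takes a point from camera to world coordinates). Camera axes: x right, y down, z forward; pixel columns grow to the right and rows downward; lengths in m; the calibration is good to about 2 mm. The wrist camera is an equidistant fisheye: a pixel r from the principal point sees the ray r / f radians off the axis. A picture is of the moment at which its call begins: read the wrist's pose just before it. camera_model takes no time and is no camera call; for the wrist camera it gives the pose at the moment of the call.
- r.finish_job(): hands the job in; it is judged then, once.
Trained networks look in the newest picture that a camera, given by its name, has taken for a name from the list of things; names that differ only in an ending like _2 or _b are one class to them, and where a whole thing is asked for, a point or a joint stands for the part that bears it (a point fixed in the world has none). Each returns a list of dicts, best first, with "score" (0 to 1); they miss things now and then, are a little off and sometimes report something else, mostly with a low value. They report only what shows in the picture. A call takes as long as a camera call. They do not tell look-alikes from the thing itself.
- r.find_in(camera, thing): "position" ([column, row] in pixels, amid what is visible of it).
The state is a dict: "time_s": time; "joint_positions": joint angles; "qd": joint speeds; "effort": joint torques, N m; "position": TCP position; "orientation": TCP orientation; "force": force on the tool from outside, world axes, zero at the start; "ft_torque": the same for the moment, N m; "gripper_width": opening from 0.0 (shut) to 1.0 (fully open); "grip_force": force on a finger pad.
Only numpy, scipy, OpenCV 4.12 (cv2) and the standard library are available. Lean on these libraries where they do the work, as an engineer would, in place of code of your own. Each camera call takes 0.05 s, during which the arm holds its last target. There are 200 camera calls.

### The job

On the assembly board a tall L-shaped plywood bracket stands on its foot plate, a little short of two small stop blocks. Push it along the board, still standing, until its foot is up against both stops; then, with the fingertips only, tip it over forwards between the stops and let it down gently, holding it back so that it never drops, until its tall leg lies flat on the board and its foot plate stands on edge close against both stops. Its glue is fresh: do not pinch, lift or press it hard, and leave everything else where it is.

Things in the scene. Friction and masses are not known exactly. Their poses are not given: they have to be found in the camera images.
- bracket: Plywood L, 12 mm thick: foot plate 80 (x -74 to +6) x 120 mm (y), z -6 to +6, front edge half-round (radius 6); leg 40 mm wide (y), x -6 to +6, rises over this edge to z +154. Origin: middle of the axis of the round edge, 6 mm above the board; it tips about it. x forwards, y left, z up the leg. No gusset: a finger fits in the inner angle from above. Done: turned 90 deg about y, x down
- bracket_com (a point): the bracket's centre of mass (no visible mark), x -20, y 0, z +29 mm in the bracket's frame; mass 140 to 240 g. Tilted some 35 degrees forwards (up to 10 more for friction) it falls on by itself; a finger in the inner angle, on which the rising foot plate leans, can hold it back to the end
- nose_left (a point): point on the axis of the round front edge of the foot plate, at y +46 mm in the bracket's frame, opposite the left stop. Against the stop, standing or lying, its x in the board's frame is -6 mm and it is 6 mm above the board's top
- nose_right (a point): the same on the right, at y -46 mm in the bracket's frame. While lowering, hold the foot plate well away from this edge (40 mm or more): close to it the bracket is shoved back from the stops and drops
- board: fixed brown wooden board, x -170 to +190, y -135 to +135 mm, 18 thick. Origin at its underside, midway between the stops, level with their rear faces; x = tipping direction, y left, z up. The bracket starts standing on it 20 to 50 mm short of the stops, within 7 mm of the middle, up to 6 degrees askew
- stop_left (a point): left one of two fixed dark wooden stop blocks on the board: middle of its rear face where it meets the board's top, at x 0, y +46, z 18 mm in the board's frame. Block: 30 long (x 0 to 30), 22 wide, 18 mm high. The 70 mm gap between the blocks lets the leg pass down
- stop_right (a point): the same for the right block, at x 0, y -46, z 18 mm in the board's frame
- glue: bystander: small white glue bottle, 28 mm across, 62 mm tall, upright on the board near its left edge; origin under its centre
- tin: bystander: round aluminium tin, 38 mm across, 28 mm high, on the board near its right edge; origin under its centre
- water: bystander: clear water bottle, 64 mm across, 210 mm tall, on the table at the left far side; origin under its centre
- screwdriver: bystander: screwdriver 170 mm long lying on the table at the left
- wagon: bystander: model goods wagon 125 x 34 x 44 mm on the table at the right; origin under its centre
- carton: bystander: closed cardboard box 120 x 190 x 60 mm on the table at the right far side; origin under its centre
- cup: bystander: white cup 72 mm across, 90 mm high, on the table at the left; origin under its centre
Things that resemble listed ones, but are neither listed nor needed, are in the scene too. What is shaped like the bracket but yellow is not meant.

How it is judged:
On the way:
1. the bracket, still standing, has its foot against both stops (x of nose_left in the frame of board between -0.011 and -0.002 m and x of nose_right in the frame of board between -0.011 and -0.002 m and angle between bracket's own z axis and vertical below 0.08 rad), for 0.1 s.
At the end, for the whole second after the job is handed in: The bracket lies flat on its tall leg on the board (within 3 degrees, rounded edge within 6 mm of resting on the board), at rest, the foot plate upright with both ends within 5 mm of the stops; no bystander moved over 20 mm (x of nose_left in the frame of board between -0.011 and -0.002 m and x of nose_right in the frame of board between -0.011 and -0.002 m and angle between bracket's own z axis and vertical between 1.52 and 1.62 rad and linear speed of bracket below 0.05 m/s and height (world z) of bracket below 0.03 m); the robot touches nothing.
It fails at once if the bracket turned faster than 3.5 rad/s: it was dropped or knocked over (angular speed of bracket above 3.5 rad/s).
It fails at once if the bracket was lifted: its rounded edge rose more than 15 mm off the board (height (world z) of bracket above 0.039 m).
It fails at once if the bracket was pinched or pressed with more than 20 N (contact force between the fingers and bracket above 20 N).
It fails at once if a bystander was moved more than 20 mm (distance of any of glue, tin, water, screwdriver, wagon, carton, cup from where it was at the start of the episode above 0.02 m).
It also fails if it takes over 67 s, if anything falls off the work surface, if the arm or the gripper's body presses on something with over 40 N, if the wrist force passes 120 N, or if a joint passes its speed limit or range.

## Working session

There is one attempt and no reset: what is moved stays moved. The work goes in short steps, Python scripts to look and compute and a tool call to move; the robot and the scene stay as the last step left them, time stands still between calls to the robot, and variables do not carry over. Pictures are saved under pics/ and viewed, at most 10 in all, crops included, and the job is handed in when it is done.

Besides the shell and the picture viewer there is one more tool, called after "Call:" by a JSON object that holds its "method" and its "body". jog_arm: Moves the arm, as the interface text tells. Its arguments: {"type":"object","properties":{"deltas":{"type":"array"},"grip":{"type":"number"}},"required":["deltas"]}

```bash
mkdir -p pics; cat > h.py <<'E'
from cell import r
import numpy as np, cv2
def ray(cam,px):
    m=r.camera_model(cam);K=m["K"];T=np.array(m["world_from_camera"]);K=np.array(K)
    d=np.array([(px[0]-K[0,2])/K[0,0],(px[1]-K[1,2])/K[1,1],1.])
    if cam=="wrist":
        rr=np.hypot(d[0],d[1]); 
        d=np.array([d[0]/rr*np.sin(rr),d[1]/rr*np.sin(rr),np.cos(rr)]) if rr>0 else np.array([0,0,1.])
    return T[:3,3],T[:3,:3]@d
def at(cam,px,z):
    o,d=ray(cam,px); return o+d*(z-o[2])/d[2]
def proj(cam,p):
    m=r.camera_model(cam);K=np.array(m["K"]);T=np.array(m["world_from_camera"])
    q=T[:3,:3].T@(np.array(p)-T[:3,3])
    if cam=="wrist":
        n=np.hypot(q[0],q[1]);t=np.arctan2(n,q[2]);q=np.array([q[0]/n*t,q[1]/n*t,1])
    else: q=q/q[2]
    return (K@q)[:2]
def save(cam,name):
    im=r.camera(cam); cv2.imwrite("pics/"+name+".png",im[:,:,::-1]); return im
E
python3 - <<'E'
from h import *
np.set_printoptions(precision=3,suppress=True)
o=r.get_obs();print(o["time_s"],o["position"],o["orientation"])
for c in("top","scene"):
    save(c,c+"0")
    m=r.camera_model(c);print(c,np.array(m["K"])[0],m["world_from_camera"])
    for t,z in(("bracket",.1),("nose_left",.024),("nose_right",.024),("stop_left",.018),("stop_right",.018),("board",.018),("glue",.05),("tin",.03)):
        for f in r.find_in(c,t)[:3]: print(t,round(f["score"],2),np.round(f["position"]),at(c,f["position"],z))
a=cv2.imread("pics/top0.png");b=cv2.imread("pics/scene0.png")
E
```

```text
0.0 [ 0.149 -0.529  0.231] [[ 0.963  0.27  -0.   ]
 [ 0.27  -0.963  0.001]
 [ 0.    -0.001 -1.   ]]
top [447.267   0.    307.774] [[ 0.005 -0.986  0.164  0.315]
 [-1.    -0.005 -0.001  0.07 ]
 [ 0.001 -0.164 -0.986  1.453]
 [ 0.     0.     0.     1.   ]]
bracket 0.94 [232. 132.] [0.764 0.308 0.1  ]
bracket 0.87 [396. 285.] [ 0.292 -0.194  0.1  ]
nose_left 0.93 [394. 285.] [ 0.289 -0.202  0.024]
nose_left 0.75 [359. 192.] [ 0.586 -0.097  0.024]
nose_left 0.65 [233. 130.] [0.795 0.319 0.024]
nose_right 0.84 [231. 129.] [0.798 0.326 0.024]
nose_right 0.8 [356. 196.] [ 0.574 -0.087  0.024]
nose_right 0.73 [395. 282.] [ 0.298 -0.206  0.024]
stop_left 0.76 [329. 206.] [0.543 0.001 0.018]
stop_right 0.86 [329. 204.] [0.549 0.    0.018]
board 0.89 [328. 205.] [0.544 0.003 0.018]
glue 0.57 [306. 240.] [0.427 0.075 0.05 ]
tin 0.52 [298. 174.] [0.644 0.1   0.03 ]
scene [511.058   0.    317.927] [[ 0.28   0.693 -0.664  1.453]
 [ 0.96  -0.217  0.179 -0.168]
 [-0.02  -0.687 -0.726  1.048]
 [ 0.     0.     0.     1.   ]]
bracket 0.75 [260. 230.] [ 0.636 -0.096  0.1  ]
bracket 0.7 [292. 230.] [ 0.659 -0.022  0.1  ]
bracket 0.69 [440. 261.] [0.849 0.28  0.1  ]
nose_left 0.89 [441. 258.] [0.795 0.32  0.024]
nose_left 0.74 [256. 228.] [ 0.559 -0.099  0.024]
nose_left 0.56 [194. 172.] [ 0.294 -0.229  0.024]
nose_right 0.76 [259. 226.] [ 0.555 -0.089  0.024]
nose_right 0.69 [194. 173.] [ 0.298 -0.23   0.024]
nose_right 0.6 [441. 256.] [0.788 0.323 0.024]
stop_left 0.76 [296. 225.] [0.577 0.004 0.018]
stop_left 0.36 [154. 282.] [ 0.65  -0.372  0.018]
stop_right 0.6 [290. 229.] [ 0.585 -0.012  0.018]
board 0.94 [293. 227.] [ 0.58  -0.005  0.018]
glue 0.75 [292. 224.] [ 0.596 -0.009  0.05 ]
glue 0.74 [302. 180.] [0.45  0.057 0.05 ]
glue 0.67 [443. 193.] [0.612 0.409 0.05 ]
tin 0.64 [338. 234.] [0.65  0.098 0.03 ]
```

```bash
python3 - <<'E'
import cv2
a=cv2.imread("pics/top0.png");b=cv2.imread("pics/scene0.png")
cv2.imwrite("pics/t1.png",cv2.resize(a[120:295,220:430],None,fx=3.6,fy=3.4,interpolation=2)[:595])
cv2.imwrite("pics/s1.png",cv2.resize(b[130:320,150:400],None,fx=3.1,fy=3.1,interpolation=2))
E
```

```text
(no output)
```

View pics/t1.png

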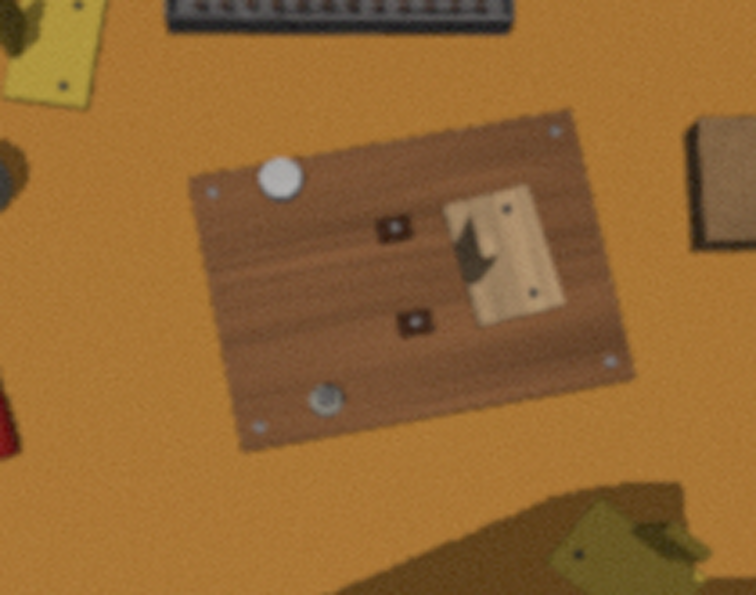

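View pics/s1.png

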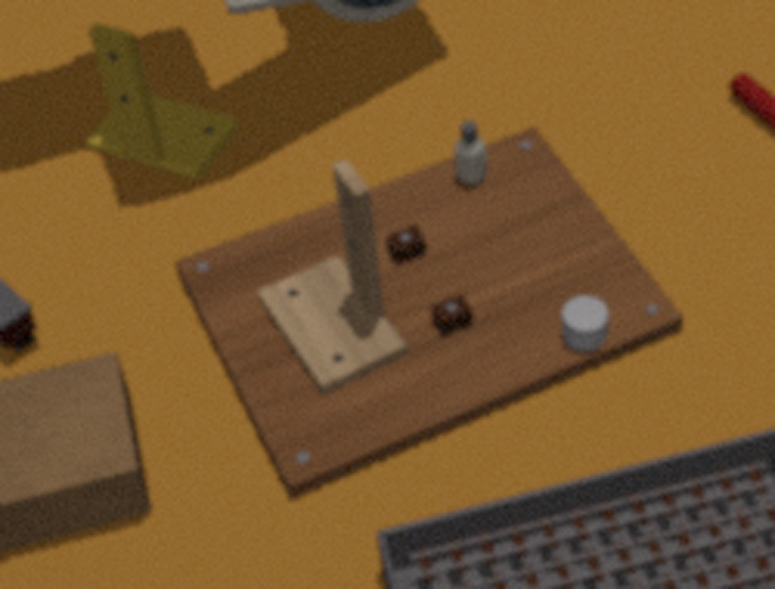

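The top view shows the board at crop centre (410,280), the plain bracket's foot at (505,255), the stops at (395,228) and (415,322), the glue at (326,400) and the tin at (281,178). The board's tipping direction is image left, roughly world +y. Next I fit the poses from the corner pixels in both views.

```bash
cat >> h.py <<'E'
def R2(a): return np.array([[np.cos(a),-np.sin(a)],[np.sin(a),np.cos(a)]])
E
python3 - <<'E'
from h import *
from scipy.optimize import least_squares
np.set_printoptions(precision=4,suppress=True)
t=lambda p:(220+p[0]/3.6,120+p[1]/3.4)
s=lambda p:(150+p[0]/3.1,130+p[1]/3.1)
B=[(-.17,-.135),(-.17,.135),(.19,.135),(.19,-.135)]
tb=[(570,110),(633,378),(243,450),(190,178)]
sb=[(290,490),(180,265),(535,128),(683,318)]
st=[(.015,.046),(.015,-.046)]; stt=[(415,322),(395,228)]; sts=[(406,240),(450,308)]
F=[(-.074,-.06),(-.074,.06),(.006,.06),(.006,-.06)]
tf=[(527,185),(565,302),(480,326),(445,207)]
sf=[(322,385),(259,292),None,(406,345)]
def fit(P,z,T,S,x0):
    def f(x):
        e=[]
        for p,zz,a,b in zip(P,z,T,S):
            w=np.r_[x[:2]+R2(x[2])@p,zz]
            for c,q in(("top",a and t(a)),("scene",b and s(b))):
                if q is not None: e+=list(proj(c,w)-q)
        return np.array(e)
    o=least_squares(f,x0); print(o.x,np.degrees(o.x[2]));print(o.fun.reshape(-1,2).T); return o.x
b=fit(B+st,[.018]*4+[.036]*2,tb+stt,sb+sts,[.54,0,1.4])
k=fit(F,[.03]*4,tf,sf,[.54,-.05,1.4])
d=R2(b[2]).T@(k[:2]-b[:2]);print("bracket in board",d,np.degrees(k[2]-b[2]))
E
```

```text
[ 0.5624 -0.0253  1.7694] 101.37794812847089
[[ 0.5108 -0.302   1.2884 -1.8039 -0.2512  0.0617 -0.713   0.7108  0.3426
  -0.0154  0.1352  0.6474]
 [-1.741  -1.4899 -0.9522 -2.0442 -0.5232 -1.4386 -1.4155 -1.022  -1.1861
  -1.389  -1.2116 -0.5672]]
[ 0.5695 -0.0671  1.8411] 105.48625242393925
[[ 0.3988 -0.2867  0.3982 -0.4362  0.1364 -0.411   0.5181]
 [-0.793  -0.5824 -0.0874 -0.9848 -0.6898 -0.9771 -1.097 ]]
bracket in board [-0.0424  0.0013] 4.108304295468362
```

```bash
cat >> h.py <<'E'
BO=np.array([.5624,-.0253]);BY=1.7694
def world(x,y,z): return np.r_[BO+R2(BY)@np.array([x,y]),z]
def st():
    o=r.get_obs();p=np.array(o["position"]);b=R2(BY).T@(p[:2]-BO)
    yaw=np.degrees(np.arctan2(*np.array(o["orientation"])[[1,0],1]))-np.degrees(BY)
    print("t",o["time_s"],"board mm",np.round(1e3*np.r_[b,p[2]],1),"tool-y yaw rel board x",round((yaw+180)%360,2)-180,"F board",np.round(np.r_[R2(BY).T@np.array(o["force"])[:2],o["force"][2]],2),"w",o["gripper_width"])
def to(x,y,z):
    o=r.get_obs();return np.array(o["orientation"]).T@(world(x,y,z)-np.array(o["position"]))
E
python3 - <<'E'
from h import *
st();print(to(-.15,0,.231))
E
```

```text
t 0.9 board mm [-412.7  505.1  231.3] tool-y yaw rel board x -175.69 F board [-0.29 -0.67 -0.8 ] w 1.0000691413960174
[ 5.23359178e-01 -2.23983655e-01  2.72943360e-04]
```

Call:
{"method": "jog_arm", "body": {"deltas": [[[0.04, -0.017, 0, 0], [0.08, -0.034, 0, 1], [0.12, -0.051, 0, 2], [0.16, -0.068, 0, 3], [0.2, -0.086, 0, 4.3], [0.24, -0.103, 0, 4.3], [0.28, -0.12, 0, 4.3], [0.32, -0.137, 0, 4.3], [0.36, -0.154, 0, 4.3], [0.4, -0.171, 0, 4.3], [0.44, -0.188, 0, 4.3], [0.48, -0.205, 0, 4.3], [0.51, -0.218, 0, 4.3], [0.523, -0.224, 0, 4.3], [0.523, -0.224, 0, 4.3], [0.523, -0.224, 0, 4.3]]], "grip": 1}}

```text
time_s: 2.5
position: [0.5912, -0.1728, 0.2311]
orientation: [[0.98, 0.198, -0.001], [0.198, -0.98, -0.0], [-0.001, 0.0, -1.0]]
force: [-0.7, -0.3, 0.2]
gripper_width: -0.002
grip_force: 0.0
```

```bash
python3 - <<'E'
from h import *
st();print(to(-.15,0,.023)); im=save("wrist","w1")
for y in(.06,-.06):
  for x in(-.0424-.074,):print(proj("wrist",world(x,y,.03)))
print(proj("wrist",world(0,.046,.036)),proj("wrist",world(0,-.046,.036)))
E
```

```text
t 2.5 board mm [-150.3    0.9  231.1] tool-y yaw rel board x -179.98 F board [-0.19  0.79  0.18] w -0.0023580574110658704
[ 0.00098977 -0.00025239  0.2081211 ]
[288.22017852 227.89032553]
[285.96596516 124.9959049 ]
[193.15096849 217.50992105] [186.56441027 141.48781634]
```

View pics/w1.png

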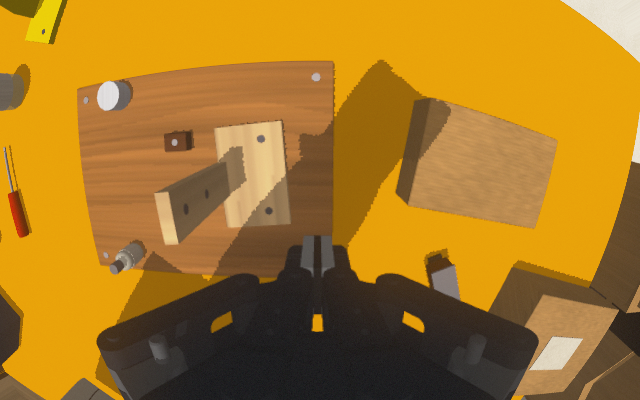

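The wrist view confirms the fit. The foot's rear corners are at (283,121) and (291,223) and the right stop is at (180,142), within about 2 px of the prediction. I lower the shut fingers behind the foot.

Call:
{"method": "jog_arm", "body": {"deltas": [[[0, 0, 0.04, 0], [0, 0, 0.08, 0], [0, 0, 0.12, 0], [0, 0, 0.16, 0], [0, 0, 0.19, 0], [0, 0, 0.204, 0], [0, 0, 0.207, 0], [0, 0, 0.207, 0]]]}}

```text
time_s: 3.35
position: [0.5911, -0.1734, 0.0247]
orientation: [[0.981, 0.196, -0.0], [0.196, -0.981, -0.0], [-0.0, 0.0, -1.0]]
force: [0.5, 0.1, 0.8]
gripper_width: -0.002
grip_force: 0.0
```

Call:
{"method": "jog_arm", "body": {"deltas": [[[0, -0.004, 0, 0], [0, -0.008, 0, 0], [0, -0.012, 0, 0], [0, -0.016, 0, 0], [0, -0.02, 0, 0], [0, -0.024, 0, 0], [0, -0.028, 0, 0], [0, -0.032, 0, 0], [0, -0.036, 0, 0], [0, -0.04, 0, 0], [0, -0.04, 0, 0]]]}}

```text
time_s: 4.45
position: [0.5836, -0.1326, 0.0243]
orientation: [[0.98, 0.198, -0.0], [0.198, -0.98, 0.0], [-0.0, -0.0, -1.0]]
force: [0.2, 0.0, 0.4]
gripper_width: -0.003
grip_force: 0.0
```

```bash
python3 - <<'E'
from h import *
st(); im=save("top","t2"); save("wrist","w2")
a=im[120:295,220:430,::-1];w=cv2.imread("pics/w2.png")
cv2.imwrite("pics/c2.png",np.vstack([cv2.resize(im[150:230,300:400,::-1],(640,300),interpolation=2),cv2.resize(w[0:300],(640,300))]))
E
```

```text
t 4.45 board mm [-109.4    0.4   24.3] tool-y yaw rel board x -179.97 F board [-0.02 -0.24  0.4 ] w -0.0028220735369487416
```

View pics/c2.png

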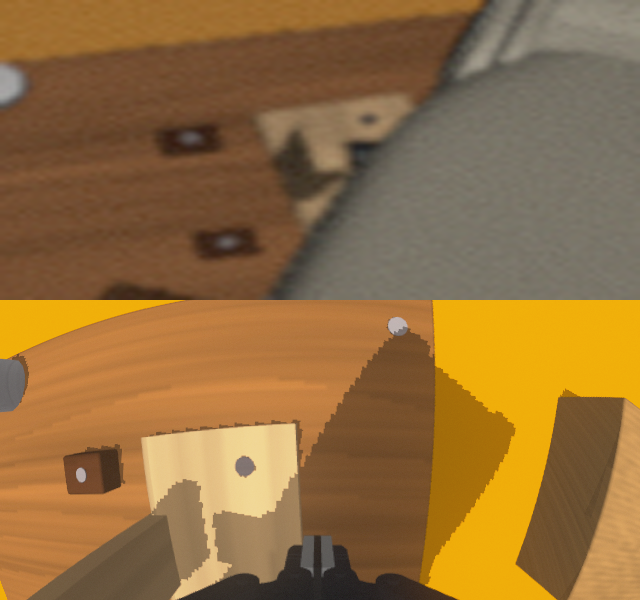

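The foot is about 12–15 mm short of the right stop, which sits at wrist (118,450) with the nose at (142,440). I push on, then in fine steps while watching the force.

Call:
{"method": "jog_arm", "body": {"deltas": [[[0, -0.003, 0, 0], [0, -0.006, 0, 0], [0, -0.008, 0, 0], [0, -0.009, 0, 0], [0, -0.01, 0, 0], [0, -0.01, 0, 0]]]}}

```text
time_s: 5.15
position: [0.5817, -0.1232, 0.0243]
orientation: [[0.98, 0.198, -0.0], [0.198, -0.98, 0.0], [-0.0, -0.0, -1.0]]
force: [0.4, -0.8, 0.4]
gripper_width: -0.001
grip_force: 0.1
```

Call:
{"method": "jog_arm", "body": {"deltas": [[[0, -0.001, 0, 0], [0, -0.002, 0, 0], [0, -0.002, 0, 0]]]}}

```text
time_s: 5.45
position: [0.5814, -0.1214, 0.0243]
orientation: [[0.98, 0.197, -0.0], [0.197, -0.98, 0.0], [-0.0, -0.0, -1.0]]
force: [0.2, -0.6, -0.4]
gripper_width: 0.002
grip_force: 0.3
```

```bash
python3 - <<'E'
from h import *
st(); save("wrist","w3")
w=cv2.imread("pics/w3.png")
cv2.imwrite("pics/c3.png",cv2.resize(w[0:300,:400],None,fx=2,fy=2,interpolation=2))
E
```

```text
t 5.45 board mm [-97.9   0.4  24.3] tool-y yaw rel board x -179.99 F board [-0.6  -0.04 -0.4 ] w 0.0019311180450877904
```

View pics/c3.png

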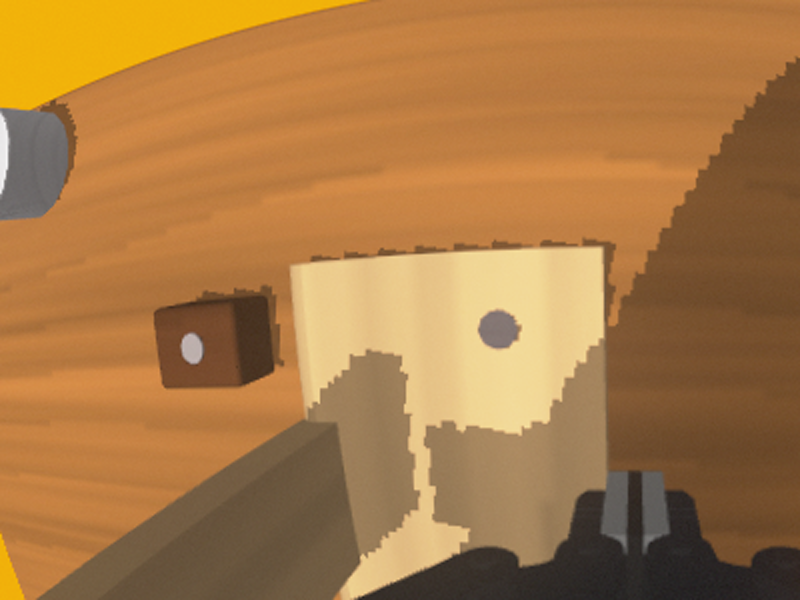

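Right nose to stop is still about 7 mm (298 against 272 at roughly 3.9 px/mm), so I continue.

Call:
{"method": "jog_arm", "body": {"deltas": [[[0, -0.0015, 0, 0], [0, -0.003, 0, 0], [0, -0.004, 0, 0], [0, -0.005, 0, 0], [0, -0.005, 0, 0]]]}}

```text
time_s: 6.0
position: [0.5804, -0.1163, 0.0243]
orientation: [[0.98, 0.198, 0.0], [0.198, -0.98, 0.0], [0.0, -0.0, -1.0]]
force: [0.1, -0.0, -0.7]
gripper_width: 0.001
grip_force: 0.0
```

Call:
{"method": "jog_arm", "body": {"deltas": [[[0, -0.001, 0, 0], [0, -0.002, 0, 0], [0, -0.002, 0, 0]]]}}

```text
time_s: 6.3
position: [0.58, -0.1145, 0.0243]
orientation: [[0.98, 0.198, 0.0], [0.198, -0.98, 0.0], [0.0, -0.0, -1.0]]
force: [1.0, -0.1, -0.5]
gripper_width: -0.001
grip_force: 0.2
```

Call:
{"method": "jog_arm", "body": {"deltas": [[[0, -0.001, 0, 0], [0, -0.002, 0, 0], [0, -0.002, 0, 0]]]}}

```text
time_s: 6.6
position: [0.5796, -0.1125, 0.0243]
orientation: [[0.98, 0.198, -0.0], [0.198, -0.98, 0.0], [-0.0, -0.0, -1.0]]
force: [0.3, -1.5, -0.3]
gripper_width: 0.004
grip_force: 0.2
```

Call:
{"method": "jog_arm", "body": {"deltas": [[[0, -0.0005, 0, 0], [0, -0.001, 0, 0], [0, -0.001, 0, 0]]]}}

```text
time_s: 6.9
position: [0.5794, -0.1116, 0.0243]
orientation: [[0.98, 0.197, 0.0], [0.197, -0.98, 0.0], [0.0, -0.0, -1.0]]
force: [-0.4, -0.5, -0.2]
gripper_width: 0.0
grip_force: 0.4
```

Call:
{"method": "jog_arm", "body": {"deltas": [[[0, -0.0005, 0, 0], [0, -0.001, 0, 0], [0, -0.001, 0, 0]]]}}

```text
time_s: 7.2
position: [0.5792, -0.1106, 0.0243]
orientation: [[0.98, 0.197, 0.0], [0.197, -0.98, 0.0], [0.0, -0.0, -1.0]]
force: [-0.4, -0.8, 0.8]
gripper_width: 0.002
grip_force: 0.4
```

```bash
python3 - <<'E'
from h import *
st(); save("wrist","w4")
w=cv2.imread("pics/w4.png")
cv2.imwrite("pics/c4.png",cv2.resize(w[50:300,:380],None,fx=2,fy=2,interpolation=2))
E
```

```text
t 7.2 board mm [-87.    0.3  24.3] tool-y yaw rel board x -179.99 F board [-0.67  0.58  0.82] w 0.0015105082102591634
```

View pics/c4.png

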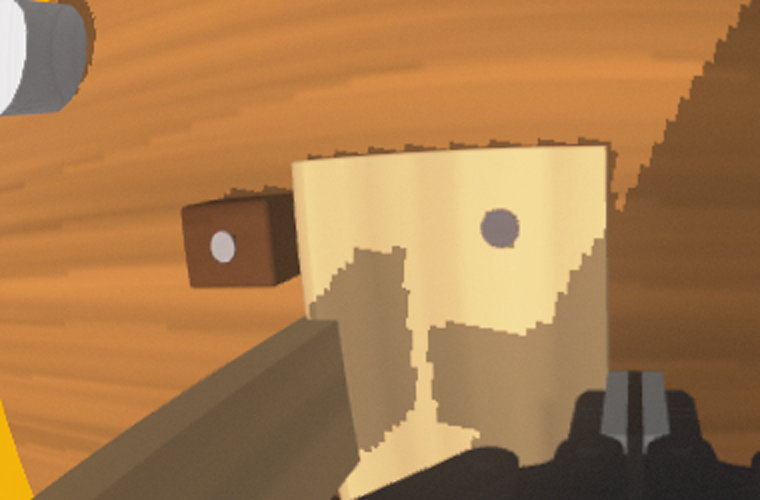

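The right nose now meets the stop at (298,210). I keep pushing gently so the left one closes too.

Call:
{"method": "jog_arm", "body": {"deltas": [[[0, -0.0005, 0, 0], [0, -0.001, 0, 0], [0, -0.001, 0, 0]]]}}

```text
time_s: 7.55
position: [0.579, -0.1096, 0.0243]
orientation: [[0.98, 0.197, -0.0], [0.197, -0.98, 0.0], [-0.0, -0.0, -1.0]]
force: [-0.7, -0.2, 0.1]
gripper_width: 0.001
grip_force: 0.5
```

Call:
{"method": "jog_arm", "body": {"deltas": [[[0, -0.0005, 0, 0], [0, -0.001, 0, 0], [0, -0.001, 0, 0]]]}}

```text
time_s: 7.85
position: [0.5789, -0.1088, 0.0243]
orientation: [[0.98, 0.197, 0.0], [0.197, -0.98, -0.0], [0.0, 0.0, -1.0]]
force: [0.1, -1.8, -0.6]
gripper_width: -0.001
grip_force: 0.9
```

Call:
{"method": "jog_arm", "body": {"deltas": [[[0, -0.0003, 0, 0], [0, -0.0006, 0, 0], [0, -0.0006, 0, 0]]]}}

```text
time_s: 8.15
position: [0.5789, -0.1087, 0.0244]
orientation: [[0.98, 0.197, 0.0], [0.197, -0.98, -0.001], [0.0, 0.001, -1.0]]
force: [0.7, -4.6, -0.4]
gripper_width: -0.001
grip_force: 2.5
```

The force has risen to 4.6 N and the motion has stalled, so both stops are met. I back off and lift.

Call:
{"method": "jog_arm", "body": {"deltas": [[[0, 0.001, 0, 0], [0, 0.003, 0, 0], [0, 0.008, 0, 0], [0, 0.02, 0, 0], [0, 0.025, -0.02, 0], [0, 0.025, -0.05, 0], [0, 0.025, -0.09, 0], [0, 0.025, -0.12, 0], [0, 0.025, -0.13, 0], [0, 0.025, -0.13, 0]]], "grip": 1}}

```text
time_s: 9.15
position: [0.5844, -0.1334, 0.1556]
orientation: [[0.98, 0.197, 0.003], [0.197, -0.98, -0.001], [0.002, 0.001, -1.0]]
force: [0.1, -0.2, -1.4]
gripper_width: -0.004
grip_force: 0.0
```

Call:
{"method": "jog_arm", "body": {"deltas": [[[0, 0, 0, 0], [0, 0, 0, 0], [0, 0, 0, 0], [0, 0, 0, 0], [0, 0, 0, 0], [0, 0, 0, 0]]], "grip": 0.35}}

```text
time_s: 9.75
position: [0.5836, -0.1326, 0.1541]
orientation: [[0.98, 0.197, -0.0], [0.197, -0.98, 0.0], [-0.0, -0.0, -1.0]]
force: [-0.7, -0.3, 0.5]
gripper_width: 0.653
grip_force: 0.0
```

```bash
sed -i 's/^BO=.*/BY=1.7694;BO=np.array([.5624,-.0253])+.0032*np.array([np.cos(BY),np.sin(BY)])/' h.py
cat > plan.py <<'E'
from h import *
W=.072;SB=.0055
def lead(th,z1):  # front corner on leg -> TCP (board x, world z)
    t=np.radians(th);x=-.006
    return np.array([x*np.cos(t)+z1*np.sin(t)-.006-W/2, -x*np.sin(t)+z1*np.cos(t)+.024-SB])
def hold(th,s):   # rear corner under foot plate
    t=np.radians(th);x=-s;z=.006
    return np.array([x*np.cos(t)+z*np.sin(t)-.006+W/2, -x*np.sin(t)+z*np.cos(t)+.024-SB])
E
python3 - <<'E'
from plan import *
np.set_printoptions(precision=4,suppress=True)
st(); save("wrist","w5"); save("scene","s5")
w=cv2.imread("pics/w5.png");s=cv2.imread("pics/s5.png")
cv2.imwrite("pics/c5.png",np.vstack([cv2.resize(w[0:300],(640,300)),cv2.resize(s[130:280,180:400],(640,300),interpolation=2)]))
# tip projections for W,SB
o=r.get_obs();p=np.array(o["position"]);R=np.array(o["orientation"])
for yy in(-W/2,-W/2+.0083,W/2-.0083,W/2): print(proj("wrist",p+R@np.array([0,yy,-SB])),proj("wrist",p+R@np.array([0,yy,0])))
for th,z1 in((0,.11),(12,.105),(33,.011+W*np.sin(np.radians(33))),(46,.011+W*np.sin(np.radians(46)))): print(th,z1,lead(th,z1))
for th in(46,50,60,70,80,90,94): print(th,hold(th,.057))
E
```

```text
t 9.75 board mm [-112.6    0.4  154.1] tool-y yaw rel board x -179.99 F board [-0.16  0.71  0.49] w 0.6530157537600625
[245.4023 259.5157] [247.6287 254.9062]
[261.5936 259.9308] [263.3381 255.2645]
[373.1014 259.8155] [371.3205 255.1556]
[389.272  259.3675] [387.011 254.766]
0 0.11 [-0.048   0.1285]
12 0.105 [-0.026   0.1225]
33 0.050214010521081945 [-0.0197  0.0639]
46 0.06279246562438287 [-0.001   0.0664]
46 [-0.0053  0.0637]
50 [-0.002  0.066]
60 [0.0067 0.0709]
70 [0.0161 0.0741]
80 [0.026  0.0757]
90 [0.036  0.0755]
94 [0.04   0.0749]
```

View pics/c5.png

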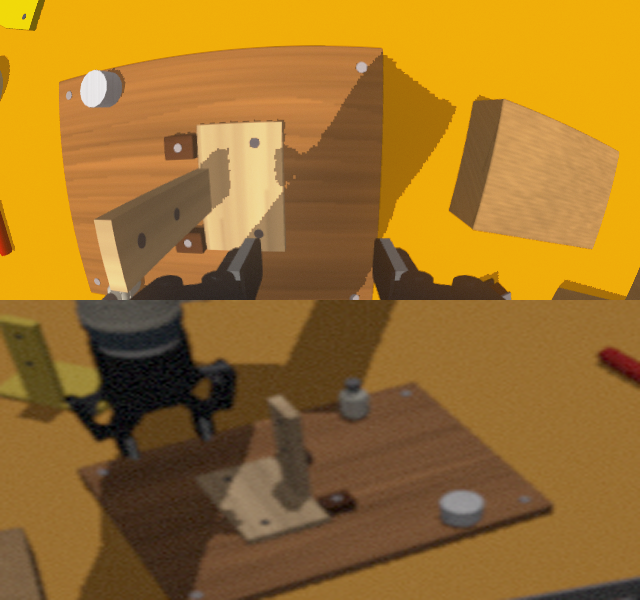

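Wrist view: both open tips are at the predicted columns (245–262 and 373–389), and the foot is flush with both stops at (197,145) and (204,240). The gripper's knuckles bulge outwards, which matters next to the leg, so I measure them in the side view.

```bash
python3 - <<'E'
from plan import *
o=r.get_obs();p=np.array(o["position"]);R=np.array(o["orientation"])
im=cv2.imread("pics/s5.png");c0,r0,f=195,120,7
a=cv2.resize(im[r0:r0+82,c0:c0+80],None,fx=f,fy=f,interpolation=2)
for y in range(-90,91,15):
  for z in range(0,-151,-25):
    u=(proj("scene",p+R@np.array([0,y/1e3,z/1e3]))+.5-[c0,r0])*f
    cv2.circle(a,tuple(int(v) for v in u),2,(0,0,255) if z in(0,-75,-150) else ((0,255,0) if z in(-50,-125) else (255,255,0)),-1)
    if y==0: cv2.putText(a,str(-z),tuple(int(v) for v in u),0,.35,(255,255,255))
cv2.imwrite("pics/g5.png",a);print(a.shape)
E
```

```text
(574, 560, 3)
```

View pics/g5.png

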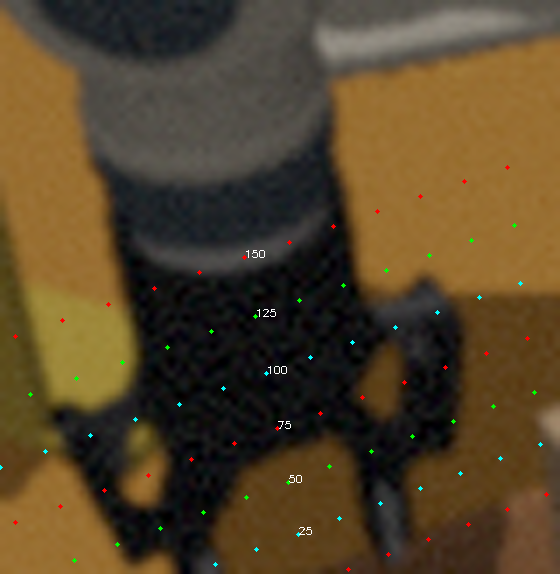

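The bulge reaches about 57 mm half-span roughly 40 mm above the tips. Turning the tool 30° and shifting it sideways keeps the bulge clear of the 40 mm leg. It also puts the front fingertip's corner on the leg at y about +14 and the rear one on the foot at y about −3.

```bash
cat > plan.py <<'E'
from h import *
SB=.0055;XF=.0367
def lead(th,z1):
    t=np.radians(th);x=-.006
    return np.array([x*np.cos(t)+z1*np.sin(t)-.006-XF, -x*np.sin(t)+z1*np.cos(t)+.024-SB])
def hold(th,s):
    t=np.radians(th);x=-s;z=.006
    return np.array([x*np.cos(t)+z*np.sin(t)-.006+XF, -x*np.sin(t)+z*np.cos(t)+.024-SB])
def rows(path,y=.0055,turn=None):
    print("[[["+"], [".join(", ".join("%g"%round(v,4) for v in to(x,y,z))+", 0" for x,z in path)+"]]]")
E
python3 - <<'E'
from plan import *
st()
rows([(-.1,.154),(-.085,.145),(-.07,.1365),(-.06,.1365)])
E
```

```text
t 9.85 board mm [-112.6    0.3  154.2] tool-y yaw rel board x -179.99 F board [-0.55  0.9   0.5 ] w 0.6528782889527921
[[[-0.0052, -0.0126, 0.0002, 0], [-0.0052, -0.0276, 0.0092, 0], [-0.0052, -0.0426, 0.0177, 0], [-0.0051, -0.0526, 0.0177, 0]]]
```

Call:
{"method": "jog_arm", "body": {"deltas": [[[-0.002, -0.006, 0, -7.5], [-0.004, -0.013, 0, -15], [-0.005, -0.02, 0.004, -22.5], [-0.005, -0.028, 0.009, -30], [-0.005, -0.042, 0.0175, -30], [-0.005, -0.0525, 0.0175, -30], [-0.005, -0.0525, 0.0175, -30], [-0.005, -0.0525, 0.0175, -30]]]}}

```text
time_s: 10.65
position: [0.5686, -0.0819, 0.1371]
orientation: [[0.751, 0.66, 0.001], [0.66, -0.751, -0.0], [0.0, 0.001, -1.0]]
force: [0.2, -0.3, 0.2]
gripper_width: 0.647
grip_force: 0.0
```

```bash
python3 - <<'E'
from plan import *
st()
p=[lead(t,.118) for t in(0,1,2,3,4,5,6,7,8,9,10,10)]
rows(p)
im=save("scene","s6")
c0,r0,f=200,110,6
a=cv2.resize(im[r0:r0+100,c0:c0+130,::-1],None,fx=f,fy=f,interpolation=2)
cv2.imwrite("pics/g6.png",a)
E
```

```text
t 10.65 board mm [-59.9   5.1 137.1] tool-y yaw rel board x -150.05 F board [-0.36 -0.1   0.25] w 0.6466075525318106
[[[0.0052, -0.0099, 0.0006, 0], [0.0063, -0.0117, 0.0005, 0], [0.0073, -0.0135, 0.0005, 0], [0.0083, -0.0153, 0.0005, 0], [0.0094, -0.0171, 0.0005, 0], [0.0104, -0.0188, 0.0005, 0], [0.0114, -0.0206, 0.0006, 0], [0.0124, -0.0224, 0.0008, 0], [0.0135, -0.0242, 0.0009, 0], [0.0145, -0.026, 0.0011, 0], [0.0155, -0.0277, 0.0014, 0], [0.0155, -0.0277, 0.0014, 0]]]
```

View pics/g6.png

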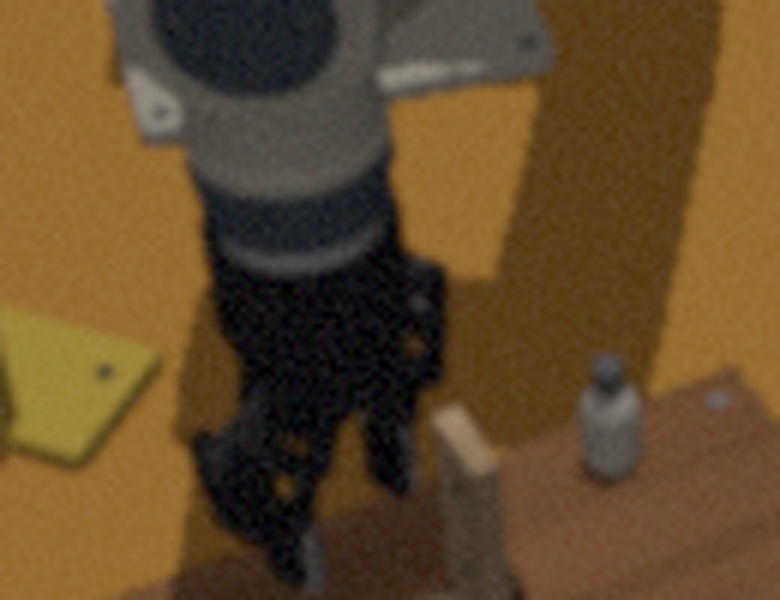

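The front tip is just behind the leg, at crop (400,480) with the leg top at (465,440). I start tipping.

Call:
{"method": "jog_arm", "body": {"deltas": [[[0.0025, -0.005, 0, 0], [0.005, -0.01, 0, 0], [0.0063, -0.0117, 0, 0], [0.0073, -0.0135, 0, 0], [0.0083, -0.0153, 0, 0], [0.0094, -0.0171, 0, 0], [0.0104, -0.0188, 0, 0], [0.0114, -0.0206, 0.0003, 0], [0.0124, -0.0224, 0.0005, 0], [0.0135, -0.0242, 0.0008, 0], [0.0145, -0.026, 0.001, 0], [0.0155, -0.0277, 0.0014, 0], [0.0155, -0.0277, 0.0014, 0]]]}}

```text
time_s: 12.0
position: [0.5616, -0.0509, 0.1353]
orientation: [[0.75, 0.661, -0.0], [0.661, -0.75, 0.0], [0.0, -0.0, -1.0]]
force: [0.7, -1.1, -0.6]
gripper_width: 0.647
grip_force: 0.2
```

```bash
python3 - <<'E'
from plan import *
st()
rows([lead(t,.118) for t in(11,12,13,14,15,16,17,18,19,20,21,22,23,24,25,26,27,28,28)])
a=save("scene","s7").astype(int);b=cv2.imread("pics/s6.png")[:,:,::-1].astype(int)
# edge-on check: for each tilt project the leg's near side outline, print colour at top point
def bp(th,x,y,z):
    t=np.radians(th);return proj("scene",world(x*np.cos(t)+z*np.sin(t)-.006,y,-x*np.sin(t)+z*np.cos(t)+.024))
for th in(0,5,8,10,12,15,20):
    print(th,bp(th,0,0,.154).round(1),[a[int(v+.5),int(u+.5)].tolist() for u,v in[bp(th,x,0,.152) for x in(-.012,-.003,.003,.012)]])
E
```

```text
t 12.0 board mm [-28.1   5.8 135.3] tool-y yaw rel board x -149.98 F board [-1.22 -0.49 -0.59] w 0.6467166799118022
[[[0.0013, -0.0016, -0.0001, 0], [0.0023, -0.0034, 0.0002, 0], [0.0033, -0.0051, 0.0005, 0], [0.0043, -0.0069, 0.0009, 0], [0.0053, -0.0086, 0.0013, 0], [0.0064, -0.0104, 0.0018, 0], [0.0074, -0.0121, 0.0022, 0], [0.0084, -0.0138, 0.0028, 0], [0.0093, -0.0156, 0.0033, 0], [0.0103, -0.0173, 0.0039, 0], [0.0113, -0.019, 0.0045, 0], [0.0123, -0.0207, 0.0052, 0], [0.0133, -0.0223, 0.0059, 0], [0.0142, -0.024, 0.0066, 0], [0.0152, -0.0257, 0.0074, 0], [0.0161, -0.0273, 0.0081, 0], [0.0171, -0.029, 0.009, 0], [0.018, -0.0306, 0.0098, 0], [0.018, -0.0306, 0.0098, 0]]]
0 [278.  181.1] [[13, 5, 13], [16, 14, 15], [41, 38, 42], [93, 77, 56]]
5 [283.  179.4] [[41, 38, 42], [86, 72, 55], [107, 91, 67], [148, 125, 98]]
8 [286.  178.6] [[86, 72, 55], [132, 112, 85], [148, 125, 98], [92, 64, 25]]
10 [288.  178.1] [[93, 77, 56], [148, 125, 98], [107, 80, 51], [92, 66, 26]]
12 [289.9 177.7] [[146, 121, 95], [120, 96, 68], [88, 61, 20], [89, 61, 23]]
15 [292.8 177.2] [[131, 107, 78], [92, 66, 26], [95, 66, 29], [103, 97, 84]]
20 [297.6 176.6] [[93, 64, 24], [97, 80, 61], [104, 101, 92], [108, 106, 98]]
```

The visual tilt is about 8–9°, as planned. I continue to 28°.

Call:
{"method": "jog_arm", "body": {"deltas": [[[0.001, -0.0017, 0, 0], [0.002, -0.0034, 0.0002, 0], [0.003, -0.0051, 0.0005, 0], [0.004, -0.0069, 0.0009, 0], [0.005, -0.0086, 0.0013, 0], [0.006, -0.0104, 0.0018, 0], [0.007, -0.0121, 0.0022, 0], [0.008, -0.0138, 0.0028, 0], [0.009, -0.0156, 0.0033, 0], [0.01, -0.0173, 0.0039, 0], [0.011, -0.019, 0.0045, 0], [0.012, -0.0207, 0.0052, 0], [0.013, -0.0223, 0.0059, 0], [0.014, -0.024, 0.0066, 0], [0.015, -0.0257, 0.0074, 0], [0.016, -0.0273, 0.0081, 0], [0.017, -0.029, 0.009, 0], [0.0175, -0.0303, 0.0096, 0], [0.0175, -0.0303, 0.0096, 0]]]}}

```text
time_s: 13.95
position: [0.5547, -0.0166, 0.1257]
orientation: [[0.75, 0.661, -0.0], [0.661, -0.75, 0.0], [-0.0, -0.0, -1.0]]
force: [0.1, 0.4, -0.6]
gripper_width: 0.652
grip_force: 0.1
```

```bash
cat >> plan.py <<'E'
def bp(cam,th,x,y,z):
    t=np.radians(th);return proj(cam,world(x*np.cos(t)+z*np.sin(t)-.006,y,-x*np.sin(t)+z*np.cos(t)+.024))
def prof(a,cam="scene",z=.152,ths=range(-15,60,1)):  # brightness centroid along arc near leg top
    v=[]
    for th in ths:
        u=bp(cam,th,0,0,z);v.append(int(cv2.getRectSubPix(a.astype(np.float32),(1,1),tuple(u))[0,0].sum()))
    return v
E
python3 - <<'E'
from plan import *
st()
a=save("scene","s8")
print(prof(cv2.imread("pics/s6.png"),ths=range(-10,12)));print(prof(cv2.imread("pics/s7.png"),ths=range(0,20)));print(prof(a,ths=range(15,45)))
E
```

```text
t 13.95 board mm [  6.8   5.8 125.7] tool-y yaw rel board x -149.98 F board [ 0.42 -0.19 -0.56] w 0.6518182662656873
[141, 153, 176, 173, 183, 204, 262, 341, 370, 373, 353, 277, 202, 173, 177, 176, 179, 180, 177, 177, 179, 176]
[64, 124, 150, 177, 209, 226, 280, 345, 370, 371, 329, 270, 202, 175, 180, 182, 184, 181, 210, 259]
[187, 245, 287, 290, 279, 277, 277, 279, 295, 314, 339, 351, 359, 351, 324, 285, 249, 238, 231, 227, 224, 224, 235, 236, 238, 241, 241, 233, 229, 230]
```

The vision tilt matches the plan within 0.5° (offset −1.5° calibrated at 0°). Next I slide the tips down the leg at about 29–30°.

```bash
python3 - <<'E'
from plan import *
n=14
rows([lead(28.3+1.5*i/n,.118-.06*i/n) for i in range(1,n+1)])
E
```

```text
[[[-0.0001, 0.0007, 0.0044, 0], [-0.001, 0.0023, 0.0082, 0], [-0.0019, 0.0039, 0.0121, 0], [-0.0029, 0.0055, 0.0159, 0], [-0.0038, 0.0072, 0.0198, 0], [-0.0048, 0.0088, 0.0236, 0], [-0.0057, 0.0105, 0.0274, 0], [-0.0067, 0.0122, 0.0312, 0], [-0.0077, 0.0138, 0.035, 0], [-0.0087, 0.0155, 0.0388, 0], [-0.0097, 0.0173, 0.0426, 0], [-0.0107, 0.019, 0.0464, 0], [-0.0117, 0.0207, 0.0502, 0], [-0.0127, 0.0225, 0.054, 0]]]
```

Call:
{"method": "jog_arm", "body": {"deltas": [[[0, 0.0007, 0.004, 0], [-0.001, 0.0023, 0.008, 0], [-0.002, 0.0039, 0.012, 0], [-0.003, 0.0055, 0.016, 0], [-0.004, 0.0072, 0.02, 0], [-0.005, 0.0088, 0.0236, 0], [-0.006, 0.0105, 0.0274, 0], [-0.007, 0.0122, 0.0312, 0], [-0.008, 0.0138, 0.035, 0], [-0.009, 0.0155, 0.0388, 0], [-0.01, 0.0173, 0.0426, 0], [-0.011, 0.019, 0.0464, 0], [-0.012, 0.0207, 0.0502, 0], [-0.0127, 0.0225, 0.054, 0], [-0.0127, 0.0225, 0.054, 0]]]}}

```text
time_s: 15.5
position: [0.56, -0.0423, 0.0712]
orientation: [[0.75, 0.661, -0.001], [0.661, -0.75, 0.0], [-0.0, -0.001, -1.0]]
force: [-0.5, 0.4, 0.3]
gripper_width: 0.647
grip_force: 0.1
```

```bash
python3 - <<'E'
from plan import *
st()
a=save("scene","s9")
print(prof(a,ths=range(18,45)))
W=.0734;g=lambda th,gap:.006+gap+W*np.sin(np.radians(th))
print("gap14:",g(29.8,.014),"now z1 .058 -> gap",.058-g(29.8,0))
rows([lead(29.8+.4*i,g(29.8+.4*i,.0155-.0015*i)) for i in range(1,7)])
E
```

```text
t 15.5 board mm [-19.4   5.7  71.2] tool-y yaw rel board x -150.01 F board [0.54 0.41 0.27] w 0.6468522735346818
[209, 251, 287, 299, 291, 281, 267, 293, 322, 340, 342, 317, 263, 211, 167, 154, 157, 171, 181, 193, 210, 224, 236, 237, 236, 234, 234]
gap14: 0.05647788873942257 now z1 .058 -> gap 0.01552211126057744
[[[0.0002, 0, 0.0008, 0], [0.0001, 0.0002, 0.0018, 0], [-0, 0.0003, 0.0029, 0], [-0.0001, 0.0005, 0.004, 0], [-0.0002, 0.0007, 0.005, 0], [-0.0003, 0.0009, 0.0061, 0]]]
```

Call:
{"method": "jog_arm", "body": {"deltas": [[[0, 0, 0.001, 0], [0, 0.0002, 0.002, 0], [0, 0.0003, 0.003, 0], [0, 0.0005, 0.004, 0], [0, 0.0007, 0.005, 0], [0, 0.0009, 0.006, 0], [0, 0.0009, 0.006, 0]]]}}

```text
time_s: 16.25
position: [0.5607, -0.0428, 0.0656]
orientation: [[0.75, 0.661, -0.0], [0.661, -0.75, 0.0], [-0.0, -0.0, -1.0]]
force: [0.4, -0.1, 0.7]
gripper_width: 0.651
grip_force: 0.1
```

```bash
python3 - <<'E'
from plan import *
st()
a=save("scene","s10")
print(prof(a,ths=range(18,45)))
W=.0734;g=lambda th,gap:.006+gap+W*np.sin(np.radians(th))
rows([lead(th,g(th,.006)) for th in np.arange(32.2,42.3,.6)])
im=a[100:300,200:380,::-1]
cv2.imwrite("pics/g10.png",np.hstack([cv2.resize(a[150:240,230:330,::-1],(480,432),interpolation=2),cv2.resize(save("wrist","w10")[:,120:440,::-1],(320,400))[:, :].copy().repeat(1,0) if 0 else cv2.resize(cv2.imread("pics/w10.png")[:,140:440],(320,432))]))
E
```

```text
t 16.25 board mm [-20.    5.1  65.6] tool-y yaw rel board x -149.99 F board [-0.17 -0.42  0.74] w 0.6505734748691434
[210, 250, 280, 285, 280, 280, 291, 289, 289, 301, 315, 326, 330, 324, 283, 235, 188, 150, 134, 174, 205, 223, 231, 235, 236, 236, 235]
[[[-0.0006, 0.0003, 0.0007, 0], [-0.0002, -0.0005, 0.0004, 0], [0.0002, -0.0012, 0.0001, 0], [0.0006, -0.0019, -0.0001, 0], [0.0011, -0.0027, -0.0004, 0], [0.0015, -0.0034, -0.0006, 0], [0.0019, -0.0042, -0.0009, 0], [0.0024, -0.0049, -0.0011, 0], [0.0028, -0.0057, -0.0013, 0], [0.0033, -0.0064, -0.0015, 0], [0.0037, -0.0072, -0.0016, 0], [0.0041, -0.008, -0.0018, 0], [0.0046, -0.0087, -0.0019, 0], [0.005, -0.0095, -0.002, 0], [0.0055, -0.0103, -0.0021, 0], [0.0059, -0.0111, -0.0022, 0], [0.0064, -0.0118, -0.0022, 0]]][ WARN:0@0.398] global loadsave.cpp:275 findDecoder imread_('pics/w10.png'): can't open/read file: check file path/integrity
Traceback (most recent call last):
TypeError: 'NoneType' object is not subscriptable
```

```bash
python3 - <<'E'
from plan import *
a=cv2.imread("pics/s10.png"); w=save("wrist","w10")[:,:,::-1]
cv2.imwrite("pics/g10.png",np.hstack([cv2.resize(a[150:240,230:320],(430,430),interpolation=2),cv2.resize(w[60:360,100:400],(365,430))]))
E
```

```text
(no output)
```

View pics/g10.png

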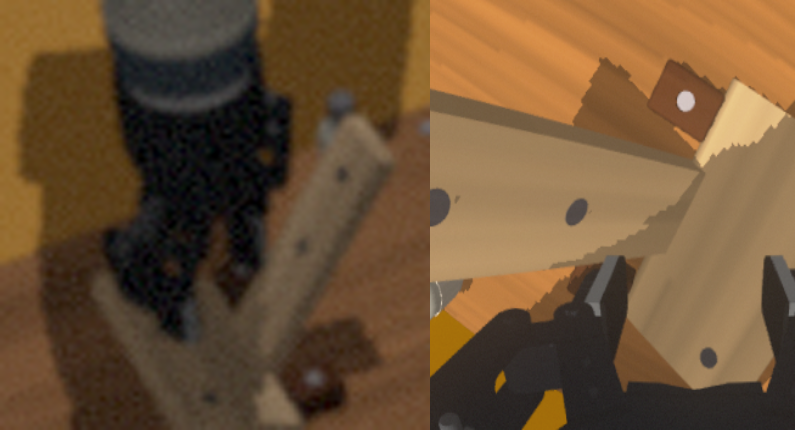

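The front finger bears on the leg near its left edge, and the rear finger hovers over the foot plate inside the angle. I go over the balance point slowly.

Call:
{"method": "jog_arm", "body": {"deltas": [[[0, -0.0006, 0.0004, 0], [0.0003, -0.0012, 0.0001, 0], [0.0007, -0.0019, 0, 0], [0.0011, -0.0027, -0.0004, 0], [0.0015, -0.0034, -0.0006, 0], [0.0019, -0.0042, -0.0009, 0], [0.0024, -0.0049, -0.0011, 0], [0.0028, -0.0057, -0.0013, 0], [0.0028, -0.0057, -0.0013, 0]]]}}

```text
time_s: 17.25
position: [0.559, -0.0365, 0.0671]
orientation: [[0.75, 0.661, -0.0], [0.661, -0.75, 0.0], [0.0, -0.0, -1.0]]
force: [-0.4, 0.2, -0.8]
gripper_width: 0.653
grip_force: 0.0
```

```bash
python3 - <<'E'
from plan import *
st()
a=save("scene","s11")
print(prof(a,ths=range(22,60)))
W=.0734;g=lambda th,gap:.006+gap+W*np.sin(np.radians(th))
rows([lead(th,g(th,.0055)) for th in np.arange(38,47.1,.6)])
E
```

```text
t 17.25 board mm [-13.5   5.5  67.1] tool-y yaw rel board x -149.99 F board [ 0.29  0.32 -0.82] w 0.6529766644905126
[274, 261, 277, 314, 338, 343, 332, 317, 310, 308, 315, 319, 314, 305, 299, 278, 260, 248, 238, 233, 231, 231, 231, 233, 227, 213, 214, 235, 231, 234, 232, 226, 223, 224, 230, 233, 234, 235]
[[[0.0005, -0.0009, 0.0003, 0], [0.001, -0.0017, 0.0001, 0], [0.0014, -0.0025, -0, 0], [0.0019, -0.0032, -0.0002, 0], [0.0023, -0.004, -0.0003, 0], [0.0028, -0.0048, -0.0003, 0], [0.0032, -0.0055, -0.0004, 0], [0.0037, -0.0063, -0.0005, 0], [0.0041, -0.0071, -0.0005, 0], [0.0046, -0.0079, -0.0005, 0], [0.005, -0.0087, -0.0005, 0], [0.0055, -0.0094, -0.0005, 0], [0.0059, -0.0102, -0.0004, 0], [0.0064, -0.011, -0.0004, 0], [0.0068, -0.0118, -0.0003, 0], [0.0072, -0.0125, -0.0002, 0]]]
```

```bash
cat >> plan.py <<'E'
def tilt(f,lo=15,hi=95):  # front face edge of the leg: saturation step across x=+6
    a=cv2.cvtColor(cv2.GaussianBlur(cv2.imread(f),(3,3),0),cv2.COLOR_BGR2HSV)[:,:,1].astype(np.float32);out=[]
    for th in range(lo,hi):
        e=[]
        for z in np.linspace(.07,.148,14):
            s=[cv2.getRectSubPix(a,(1,1),tuple(bp("scene",th,x,-.012,z)))[0,0] for x in(.014,.011,.001,-.002)]
            e.append(s[0]+s[1]-s[2]-s[3])
        out.append(np.median(e))
    i=np.argsort(out)[::-1][:4];print(f,[(int(lo+k),round(float(out[k]))) for k in i])
E
python3 - <<'E'
from plan import *
for k in (8,9,10,11): tilt(f"pics/s{k}.png")
E
```

```text
Traceback (most recent call last):
  File "plan.py", line 23, in tilt
    s=[cv2.getRectSubPix(a,(1,1),tuple(bp("scene",th,x,-.012,z)))[0,0] for x in(.014,.011,.001,-.002)]
                                       ~~^^^^^^^^^^^^^^^^^^^^^^
  File "plan.py", line 12, in bp
    t=np.radians(th);return proj(cam,world(x*np.cos(t)+z*np.sin(t)-.006,y,-x*np.sin(t)+z*np.cos(t)+.024))
                            ~~~~^^^^^^^^^^^^^^^^^^^^^^^^^^^^^^^^^^^^^^^^^^^^^^^^^^^^^^^^^^^^^^^^^^^^^^^^^
  File "h.py", line 13, in proj
    m=r.camera_model(cam);K=np.array(m["K"]);T=np.array(m["world_from_camera"])
ValueError: time passes only in moves, steps and waits
```

```bash
sed -i 's/m=r.camera_model(cam)/m=model(cam)/' h.py; cat >> h.py <<'E'
_c={}
def model(cam):
    if cam=="wrist": return r.camera_model(cam)
    if cam not in _c: _c[cam]=r.camera_model(cam)
    return _c[cam]
E
python3 - <<'E'
from plan import *
for k in (8,9,10,11): tilt(f"pics/s{k}.png")
st()
E
```

```text
pics/s8.png [(31, 77), (30, 76), (32, 70), (29, 69)]
pics/s9.png [(33, 77), (32, 76), (34, 71), (31, 70)]
pics/s10.png [(35, 75), (36, 75), (34, 72), (37, 67)]
pics/s11.png [(41, 78), (42, 75), (40, 74), (43, 71)]
t 17.3 board mm [-13.6   5.5  67.1] tool-y yaw rel board x -149.99 F board [ 0.5  -0.38 -0.06] w 0.6527704940337457
```

The tilt estimator works with a bias of about +3°, so we are near 37–38° as commanded. I go on to 47°.

Call:
{"method": "jog_arm", "body": {"deltas": [[[0.0005, -0.0009, 0.0002, 0], [0.001, -0.0017, 0, 0], [0.0014, -0.0025, 0, 0], [0.0019, -0.0032, -0.0002, 0], [0.0023, -0.004, -0.0003, 0], [0.0028, -0.0048, -0.0003, 0], [0.0032, -0.0055, -0.0004, 0], [0.0037, -0.0063, -0.0005, 0], [0.0037, -0.0063, -0.0005, 0]]]}}

```text
time_s: 18.2
position: [0.5577, -0.0294, 0.0676]
orientation: [[0.75, 0.661, 0.0], [0.661, -0.75, 0.0], [0.0, -0.0, -1.0]]
force: [0.3, -0.8, 0.2]
gripper_width: 0.646
grip_force: 0.0
```

```bash
python3 - <<'E'
from plan import *
st(); save("scene","s12"); tilt("pics/s12.png")
W=.0734;g=lambda th,gap:.006+gap+W*np.sin(np.radians(th))
rows([lead(th,g(th,.0055)) for th in np.arange(43,48.1,.6)])
o=r.get_obs();z=o["position"][2];b=R2(BY).T@(np.array(o["position"])[:2]-BO)
# rear corner seen from axis: foot-contact tilt
X=b[0]-XF+.006;Z=z+SB-.024;d=np.hypot(X,Z)
print("foot contact tilt",np.degrees(np.arctan2(Z,-X)-np.arcsin(.006/d)),"s",np.sqrt(d*d-3.6e-5))
E
```

```text
t 18.2 board mm [-6.3  5.4 67.6] tool-y yaw rel board x -149.99 F board [-0.82 -0.12  0.18] w 0.6455455017284587
pics/s12.png [(48, 76), (47, 72), (49, 70), (46, 66)]
[[[0.0006, -0.0011, -0, 0], [0.001, -0.0018, -0, 0], [0.0015, -0.0026, -0, 0], [0.0019, -0.0034, 0, 0], [0.0024, -0.0042, 0.0001, 0], [0.0028, -0.005, 0.0001, 0], [0.0032, -0.0057, 0.0002, 0], [0.0037, -0.0065, 0.0003, 0], [0.0041, -0.0073, 0.0004, 0]]]
foot contact tilt 47.4015924407435 s 0.06119696261611193
```

Call:
{"method": "jog_arm", "body": {"deltas": [[[0.0006, -0.0011, 0, 0], [0.001, -0.0018, 0, 0], [0.0015, -0.0026, 0, 0], [0.0019, -0.0034, 0, 0], [0.0024, -0.0042, 0, 0], [0.0028, -0.005, 0, 0], [0.0032, -0.0057, 0, 0], [0.0032, -0.0057, 0, 0]]]}}

```text
time_s: 19.05
position: [0.5563, -0.023, 0.0676]
orientation: [[0.75, 0.661, 0.0], [0.661, -0.75, 0.0], [0.0, 0.0, -1.0]]
force: [0.2, 0.6, 1.1]
gripper_width: 0.647
grip_force: 0.2
```

```bash
cat >> plan.py <<'E'
def foot():
    o=r.get_obs();z=o["position"][2];b=R2(BY).T@(np.array(o["position"])[:2]-BO)
    X=b[0]-XF+.006;Z=z+SB-.024;d=np.hypot(X,Z)
    a=np.degrees(np.arctan2(Z,-X)-np.arcsin(.006/d));s=np.sqrt(d*d-3.6e-5)
    print("foot contact tilt",a,"s",s);return a,s
E
python3 - <<'E'
from plan import *
st(); save("scene","s13"); tilt("pics/s13.png");a,s=foot()
rows([hold(t,.0605) for t in np.arange(a+1,a+16,1)])
E
```

```text
t 19.05 board mm [ 0.3  5.5 67.6] tool-y yaw rel board x -149.99 F board [ 0.56 -0.35  1.09] w 0.6465600102433229
pics/s13.png [(63, 73), (62, 70), (61, 69), (64, 65)]
foot contact tilt 52.21644168639529 s 0.05747649987987284
[[[-0.0005, 0.0008, -0.0029, 0], [-0, 0, -0.0035, 0], [0.0005, -0.0008, -0.004, 0], [0.0009, -0.0016, -0.0045, 0], [0.0014, -0.0024, -0.005, 0], [0.0019, -0.0032, -0.0055, 0], [0.0023, -0.004, -0.0059, 0], [0.0028, -0.0049, -0.0064, 0], [0.0033, -0.0057, -0.0068, 0], [0.0038, -0.0066, -0.0072, 0], [0.0043, -0.0074, -0.0076, 0], [0.0048, -0.0083, -0.008, 0], [0.0053, -0.0091, -0.0083, 0], [0.0058, -0.01, -0.0087, 0], [0.0063, -0.0109, -0.009, 0]]]
```

It has tipped onto the rear finger and rests there held, at a visual tilt of about 57°. The tips sit a little higher than assumed, so I adjust and lower it on.

```bash
sed -i 's/^SB=.0055/SB=.0095/' plan.py
python3 - <<'E'
from plan import *
a,s=foot()
rows([hold(a+k,s+.0002*k) for k in range(1,19)])
E
```

```text
foot contact tilt 54.526229723875915 s 0.06092914167296955
[[[0.0004, -0.0007, -0.0007, 0], [0.0008, -0.0014, -0.0014, 0], [0.0013, -0.0022, -0.002, 0], [0.0017, -0.0029, -0.0027, 0], [0.0021, -0.0037, -0.0033, 0], [0.0026, -0.0044, -0.0039, 0], [0.003, -0.0052, -0.0045, 0], [0.0035, -0.006, -0.0051, 0], [0.0039, -0.0068, -0.0057, 0], [0.0044, -0.0076, -0.0063, 0], [0.0049, -0.0085, -0.0068, 0], [0.0054, -0.0093, -0.0074, 0], [0.0059, -0.0102, -0.0079, 0], [0.0064, -0.011, -0.0084, 0], [0.0069, -0.0119, -0.0089, 0], [0.0074, -0.0128, -0.0094, 0], [0.0079, -0.0137, -0.0098, 0], [0.0084, -0.0146, -0.0103, 0]]]
```

Call:
{"method": "jog_arm", "body": {"deltas": [[[0.0004, -0.0007, -0.0007, 0], [0.0008, -0.0014, -0.0014, 0], [0.0013, -0.0022, -0.002, 0], [0.0017, -0.0029, -0.0027, 0], [0.0021, -0.0037, -0.0033, 0], [0.0026, -0.0044, -0.0039, 0], [0.003, -0.0052, -0.0045, 0], [0.0035, -0.006, -0.0051, 0], [0.0039, -0.0068, -0.0057, 0], [0.0044, -0.0076, -0.0063, 0], [0.0049, -0.0085, -0.0068, 0], [0.0054, -0.0093, -0.0074, 0], [0.0059, -0.0102, -0.0079, 0], [0.0064, -0.011, -0.0084, 0], [0.0069, -0.0119, -0.0089, 0], [0.0074, -0.0128, -0.0094, 0], [0.0074, -0.0128, -0.0094, 0]]]}}

```text
time_s: 20.8
position: [0.5534, -0.0084, 0.077]
orientation: [[0.75, 0.661, 0.0], [0.661, -0.75, 0.0], [0.0, -0.0, -1.0]]
force: [-1.1, 1.7, -0.2]
gripper_width: 0.652
grip_force: 0.3
```

```bash
python3 - <<'E'
from plan import *
st(); save("scene","s14"); tilt("pics/s14.png");a,s=foot()
rows([hold(a+k*1.1,.063) for k in range(1,20)])
E
```

```text
t 20.8 board mm [15.1  5.5 77. ] tool-y yaw rel board x -149.98 F board [ 1.85  0.78 -0.18] w 0.6515420694412222
pics/s14.png [(82, 76), (81, 76), (80, 72), (83, 68)]
foot contact tilt 70.58442024712615 s 0.06417377982913931
[[[0.0008, -0.0013, 0.0008, 0], [0.0014, -0.0024, 0.0006, 0], [0.002, -0.0034, 0.0003, 0], [0.0026, -0.0044, 0.0001, 0], [0.0032, -0.0055, -0.0001, 0], [0.0038, -0.0065, -0.0002, 0], [0.0044, -0.0076, -0.0004, 0], [0.005, -0.0086, -0.0005, 0], [0.0056, -0.0097, -0.0006, 0], [0.0062, -0.0107, -0.0007, 0], [0.0068, -0.0118, -0.0007, 0], [0.0074, -0.0128, -0.0008, 0], [0.008, -0.0139, -0.0008, 0], [0.0086, -0.0149, -0.0007, 0], [0.0093, -0.016, -0.0007, 0], [0.0099, -0.017, -0.0006, 0], [0.0105, -0.0181, -0.0006, 0], [0.0111, -0.0191, -0.0004, 0], [0.0117, -0.0202, -0.0003, 0]]]
```

Call:
{"method": "jog_arm", "body": {"deltas": [[[0.0006, -0.001, 0, 0], [0.0012, -0.002, 0, 0], [0.0018, -0.003, 0, 0], [0.0024, -0.004, 0, 0], [0.003, -0.005, 0, 0], [0.0035, -0.006, 0, 0], [0.004, -0.007, 0, 0], [0.0046, -0.008, 0, 0], [0.0052, -0.009, 0, 0], [0.0058, -0.01, 0, 0], [0.0058, -0.01, 0, 0]]]}}

```text
time_s: 21.95
position: [0.5511, 0.0029, 0.077]
orientation: [[0.75, 0.661, -0.0], [0.661, -0.75, 0.0], [-0.0, -0.0, -1.0]]
force: [-0.3, 0.7, -0.1]
gripper_width: 0.651
grip_force: 0.4
```

```bash
python3 - <<'E'
from plan import *
st(); save("scene","s15"); tilt("pics/s15.png",40,105);a,s=foot()
E
```

```text
t 21.95 board mm [26.7  5.5 77. ] tool-y yaw rel board x -149.99 F board [ 0.78  0.15 -0.15] w 0.6513368812035233
pics/s15.png [(89, 73), (92, 73), (90, 73), (91, 73)]
foot contact tilt 80.76164670321391 s 0.0623109141228966
```

Call:
{"method": "jog_arm", "body": {"deltas": [[[0.0005, -0.0009, 0, 0], [0.001, -0.0017, 0, 0], [0.0015, -0.0026, 0, 0], [0.002, -0.0035, 0, 0], [0.0025, -0.0043, 0, 0], [0.003, -0.0052, 0, 0], [0.0035, -0.006, 0, 0], [0.004, -0.007, 0, 0], [0.0045, -0.0078, 0, 0], [0.005, -0.0087, 0, 0], [0.006, -0.0104, 0, 0], [0.006, -0.0104, 0, 0]]]}}

```text
time_s: 23.2
position: [0.5487, 0.0147, 0.077]
orientation: [[0.75, 0.661, -0.0], [0.661, -0.75, -0.0], [-0.0, 0.0, -1.0]]
force: [-1.1, -0.7, 0.5]
gripper_width: 0.649
grip_force: 0.0
```

```bash
python3 - <<'E'
from plan import *
st(); save("scene","s16"); tilt("pics/s16.png",40,105);a,s=foot()
d=np.abs(cv2.imread("pics/s16.png").astype(int)-cv2.imread("pics/s15.png")).max(2)>40
print(d.sum(),np.argwhere(d).mean(0))
E
```

```text
t 23.2 board mm [38.7  5.5 77. ] tool-y yaw rel board x -149.99 F board [-0.48  1.24  0.51] w 0.6488756481706189
pics/s16.png [(97, 74), (96, 70), (98, 69), (99, 66)]
foot contact tilt 91.70356593589072 s 0.06271888032618352
1897 [143.57248287 287.23247232]
```

Call:
{"method": "jog_arm", "body": {"deltas": [[[0.0005, -0.0009, 0, 0], [0.001, -0.0017, 0, 0], [0.0015, -0.0026, 0, 0], [0.002, -0.0035, 0, 0], [0.0025, -0.0043, 0, 0], [0.003, -0.0052, 0, 0], [0.0035, -0.006, 0, 0], [0.0035, -0.006, 0, 0]]]}}

```text
time_s: 24.05
position: [0.5474, 0.0215, 0.077]
orientation: [[0.75, 0.661, -0.0], [0.661, -0.75, 0.0], [-0.0, -0.0, -1.0]]
force: [0.8, -0.7, 1.3]
gripper_width: 0.651
grip_force: 0.0
```

```bash
python3 - <<'E'
from plan import *
st(); save("scene","s17"); tilt("pics/s17.png",40,105)
d=np.abs(cv2.imread("pics/s17.png").astype(int)-cv2.imread("pics/s16.png")).max(2)>40
q=[proj("scene",world(x,y,.03)).astype(int) for x in(.1,.148) for y in(-.018,.018)];q=np.array(q);print(q.tolist())
print(d.sum(),d[q[:,1].min()-4:q[:,1].max()+4,q[:,0].min():q[:,0].max()+6].sum())
E
```

```text
t 24.05 board mm [45.6  5.5 77. ] tool-y yaw rel board x -149.98 F board [-0.81 -0.68  1.28] w 0.6505772351986215
pics/s17.png [(96, 75), (97, 72), (98, 70), (95, 67)]
[[320, 211], [314, 202], [336, 205], [330, 196]]
836 0
```

The leg no longer moves, so it is down and free. I lift clear.

Call:
{"method": "jog_arm", "body": {"deltas": [[[0, 0, -0.005, 0], [0, 0, -0.015, 0], [0, 0, -0.035, 0], [0, 0, -0.07, 0], [0, 0, -0.11, 0], [0, 0, -0.15, 0], [0, 0, -0.18, 0], [0, 0, -0.18, 0]]]}}

```text
time_s: 24.9
position: [0.5487, 0.0212, 0.2623]
orientation: [[0.75, 0.661, 0.008], [0.661, -0.75, -0.001], [0.005, 0.006, -1.0]]
force: [-0.1, 0.1, 0.4]
gripper_width: 0.646
grip_force: 0.0
```

```bash
python3 - <<'E'
from plan import *
st(); tilt("pics/s17.png",90,100); w=save("wrist","w18"); save("scene","s18"); tilt("pics/s18.png",80,105)
# foot rear(under)-face top edge expected at board x -12 (z .098) lying; front face at 0
for n,P in(("foot top edge rear",[(-.012,y,.098) for y in(-.06,.06)]),("foot top edge front",[(0,y,.098) for y in(-.06,.06)]),("leg tip",[(.148,y,.03) for y in(-.02,.02)])):
    print(n,[proj("wrist",world(*p)).round().tolist() for p in P],[proj("scene",world(*p)).round(1).tolist() for p in P])
g=cv2.cvtColor(w,cv2.COLOR_RGB2HSV)
for x in np.arange(-.024,.016,.003):
    c=[np.clip(proj("wrist",world(x,y,.098)).round().astype(int),0,[639,399]) for y in(-.05,-.04,.04,.05)]
    print(round(x*1e3),[w[v,u].tolist() for u,v in c])
E
```

```text
t 24.9 board mm [ 45.    4.2 262.3] tool-y yaw rel board x -149.99 F board [0.09 0.11 0.43] w 0.6461707492703884
pics/s17.png [(96, 75), (97, 72), (98, 70), (95, 67)]
pics/s18.png [(98, 72), (97, 71), (96, 71), (95, 66)]
foot top edge rear [[398.0, 160.0], [337.0, 256.0]] [[288.4, 219.9], [268.8, 189.7]]
foot top edge front [[388.0, 154.0], [327.0, 251.0]] [[292.7, 218.1], [272.9, 188.1]]
leg tip [[252.0, 116.0], [237.0, 144.0]] [[336.8, 205.5], [329.7, 196.2]]
-24 [[104, 70, 40], [104, 69, 39], [115, 77, 43], [107, 72, 40]]
-21 [[105, 70, 38], [105, 70, 41], [113, 78, 42], [109, 73, 41]]
-18 [[104, 69, 34], [105, 72, 43], [114, 76, 42], [107, 72, 38]]
-15 [[106, 71, 40], [103, 69, 40], [114, 79, 45], [107, 73, 39]]
-12 [[135, 106, 71], [125, 95, 61], [136, 105, 71], [130, 99, 65]]
-9 [[142, 114, 81], [139, 113, 80], [146, 118, 82], [144, 115, 81]]
-6 [[141, 113, 78], [142, 115, 81], [144, 116, 82], [146, 116, 80]]
-3 [[142, 114, 79], [141, 113, 80], [144, 118, 82], [147, 118, 82]]
0 [[122, 98, 67], [135, 109, 77], [133, 106, 76], [136, 106, 75]]
3 [[102, 83, 57], [103, 83, 60], [102, 80, 57], [104, 78, 50]]
6 [[95, 77, 57], [108, 89, 62], [107, 85, 61], [108, 74, 41]]
9 [[99, 78, 55], [97, 77, 52], [100, 79, 56], [109, 75, 45]]
12 [[101, 80, 57], [99, 79, 56], [110, 77, 46], [109, 73, 40]]
15 [[75, 49, 30], [74, 50, 33], [111, 75, 38], [111, 76, 43]]
```

The top edge of the foot lies exactly at board x −12 to 0 mm at both ends, so it stands upright and flush with the stops. I hand in.

```bash
python3 -c "
from cell import r
print(r.finish_job())"
```

```text
the job is handed in; nothing more can be done
None
```

I handed the job in at about 25 s of the 67 s. My last camera measurement put the bracket flat on its leg with the foot plate upright against both stops; the hand-in returned no verdict.

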